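# Reverse a row of bottles from stock rack to counter display

## Task

Move the four toiletry bottles from the grey stock rack to the white display rack, one in each bay and in the reverse order, so that customers across the counter read the row as we do now: the bottle at the left end of the stock rack goes to the right end of the display rack, and so on. Keep the bottles upright, set each down on the floor of its bay without dropping it, and leave all four standing there.

Things in the scene. Friction and masses are not known exactly. Their poses are not given: they have to be found in the camera images.
- amber_center (a point): The amber-brown bottle with a narrow white cap (24 mm across), with a white paper band: a round rigid bottle, 44 mm in diameter, 84 mm tall, about 0.13 kg, straight-sided from the bottom up to 58 mm, loose in a stock rack bay. This point is its centre, half-way up (42 mm above its underside); z along its axis, upwards.
- green_center (a point): The dark green bottle with a black cap (26 mm across), with a white paper band: a round rigid bottle, 44 mm in diameter, 84 mm tall, about 0.13 kg, straight-sided from the bottom up to 58 mm, loose in a stock rack bay. This point is its centre, half-way up (42 mm above its underside); z along its axis, upwards.
- blue_center (a point): The dark blue bottle with a wide light-blue cap (30 mm across), with a white paper band: a round rigid bottle, 44 mm in diameter, 84 mm tall, about 0.13 kg, straight-sided from the bottom up to 58 mm, loose in a stock rack bay. This point is its centre, half-way up (42 mm above its underside); z along its axis, upwards.
- pink_center (a point): The pink bottle with a small red cap (22 mm across), with a white paper band: a round rigid bottle, 44 mm in diameter, 84 mm tall, about 0.13 kg, straight-sided from the bottom up to 58 mm, loose in a stock rack bay. This point is its centre, half-way up (42 mm above its underside); z along its axis, upwards.
- tag_amber: The amber price tag: amber block with a white paper top, 16 x 44 x 18 mm (x, y, z), fixed at the stock rack's far (+x) edge beside the bay where the amber bottle stands at the start; it stays there and so shows that bottle's original place. Origin: centre of its underside, at x = +48 mm and the bay's y in the stock rack's frame.
- tag_green: The green price tag: green block with a white paper top, 16 x 44 x 18 mm (x, y, z), fixed at the stock rack's far (+x) edge beside the bay where the green bottle stands at the start; it stays there and so shows that bottle's original place. Origin: centre of its underside, at x = +48 mm and the bay's y in the stock rack's frame.
- tag_blue: The blue price tag: blue block with a white paper top, 16 x 44 x 18 mm (x, y, z), fixed at the stock rack's far (+x) edge beside the bay where the blue bottle stands at the start; it stays there and so shows that bottle's original place. Origin: centre of its underside, at x = +48 mm and the bay's y in the stock rack's frame.
- tag_pink: The pink price tag: pink block with a white paper top, 16 x 44 x 18 mm (x, y, z), fixed at the stock rack's far (+x) edge beside the bay where the pink bottle stands at the start; it stays there and so shows that bottle's original place. Origin: centre of its underside, at x = +48 mm and the bay's y in the stock rack's frame.
- stock_rack: Stock rack, where the bottles start: dark base, grey walls, fixed. Row of 4 open square bays along y, 308 mm long (y), 80 deep (x); bay centres at x 0, y -114, -38, 38, 114 mm in its frame; bays 72 x 72 mm inside, walls 4 mm thick, 16 mm above the bay floor. Origin: centre of underside, on the worktop; its +y end is the left one seen from the robot. Bay floor 6 mm above the origin.
- display_rack: Display rack, empty at first: white base, pale wooden walls, fixed. Row of 4 open square bays along y, 308 mm long (y), 80 deep (x); bay centres at x 0, y -114, -38, 38, 114 mm in its frame; bays 72 x 72 mm inside, walls 4 mm thick, 16 mm above the bay floor. Origin: centre of underside, on the worktop; its +y end is the left one seen from the robot. Bay floor 34 mm above the origin.
There are look-alikes about, which are no part of the job. There is more than one size of the part that bears blue_center; the job needs the larger.

How it is judged (in metres and radians):
At the end, for the whole second after the job is handed in: Each bottle stands upright (0.1 rad), at rest, on the floor of a display rack bay (centre within 18 mm of the bay's along the rack's x and y, height within 4 mm), in reverse order: if its tag is at y in the stock rack's frame, it stands in the bay at -y in the display rack's (((y of tag_amber in the frame of stock_rack between -0.134 and -0.094 m and y of amber_center in the frame of display_rack between 0.096 and 0.132 m) or (y of tag_amber in the frame of stock_rack between -0.058 and -0.018 m and y of amber_center in the frame of display_rack between 0.02 and 0.056 m) or (y of tag_amber in the frame of stock_rack between 0.018 and 0.058 m and y of amber_center in the frame of display_rack between -0.056 and -0.02 m) or (y of tag_amber in the frame of stock_rack between 0.094 and 0.134 m and y of amber_center in the frame of display_rack between -0.132 and -0.096 m)) and x of amber_center in the frame of display_rack between -0.018 and 0.018 m and z of amber_center in the frame of display_rack between 0.072 and 0.08 m and angle between each of amber_center, green_center, blue_center, pink_center's own z axis and vertical below 0.1 rad and linear speed of each of bottle_amber, bottle_green, bottle_blue, bottle_pink below 0.03 m/s and ((y of tag_green in the frame of stock_rack between -0.134 and -0.094 m and y of green_center in the frame of display_rack between 0.096 and 0.132 m) or (y of tag_green in the frame of stock_rack between -0.058 and -0.018 m and y of green_center in the frame of display_rack between 0.02 and 0.056 m) or (y of tag_green in the frame of stock_rack between 0.018 and 0.058 m and y of green_center in the frame of display_rack between -0.056 and -0.02 m) or (y of tag_green in the frame of stock_rack between 0.094 and 0.134 m and y of green_center in the frame of display_rack between -0.132 and -0.096 m)) and x of green_center in the frame of display_rack between -0.018 and 0.018 m and z of green_center in the frame of display_rack between 0.072 and 0.08 m and ((y of tag_blue in the frame of stock_rack between -0.134 and -0.094 m and y of blue_center in the frame of display_rack between 0.096 and 0.132 m) or (y of tag_blue in the frame of stock_rack between -0.058 and -0.018 m and y of blue_center in the frame of display_rack between 0.02 and 0.056 m) or (y of tag_blue in the frame of stock_rack between 0.018 and 0.058 m and y of blue_center in the frame of display_rack between -0.056 and -0.02 m) or (y of tag_blue in the frame of stock_rack between 0.094 and 0.134 m and y of blue_center in the frame of display_rack between -0.132 and -0.096 m)) and x of blue_center in the frame of display_rack between -0.018 and 0.018 m and z of blue_center in the frame of display_rack between 0.072 and 0.08 m and ((y of tag_pink in the frame of stock_rack between -0.134 and -0.094 m and y of pink_center in the frame of display_rack between 0.096 and 0.132 m) or (y of tag_pink in the frame of stock_rack between -0.058 and -0.018 m and y of pink_center in the frame of display_rack between 0.02 and 0.056 m) or (y of tag_pink in the frame of stock_rack between 0.018 and 0.058 m and y of pink_center in the frame of display_rack between -0.056 and -0.02 m) or (y of tag_pink in the frame of stock_rack between 0.094 and 0.134 m and y of pink_center in the frame of display_rack between -0.132 and -0.096 m)) and x of pink_center in the frame of display_rack between -0.018 and 0.018 m and z of pink_center in the frame of display_rack between 0.072 and 0.08 m); the robot touches nothing.
It fails at once if a bottle is tipped by more than 40 degrees (angle between any of amber_center, green_center, blue_center, pink_center's own z axis and vertical above 0.7 rad).
It fails at once if a bottle is dropped (moves free of the fingers at over 0.7 m/s, a fall of some 25 mm) ((linear speed of bottle_amber above 0.7 m/s and contact force between the fingers and bottle_amber below 0.01 N) or (linear speed of bottle_green above 0.7 m/s and contact force between the fingers and bottle_green below 0.01 N) or (linear speed of bottle_blue above 0.7 m/s and contact force between the fingers and bottle_blue below 0.01 N) or (linear speed of bottle_pink above 0.7 m/s and contact force between the fingers and bottle_pink below 0.01 N)).
It also fails if it takes over 99 s, if anything falls off the work surface, if the arm or the gripper's body presses on something with over 40 N, if the wrist force passes 120 N, or if a joint passes its speed limit or range.

## Robot

A 7-joint arm with a two-finger parallel gripper is mounted at the origin on the work surface. World frame = base frame: x ahead of the robot, y to its left, z up, the work surface at z = 0. Lengths are in mm, angles in degrees, forces in N, time in s.
With the tool pointing down it reaches from about 425 to 800 mm from the base axis. Payload 8.3 kg.
Tool frame: the origin (TCP) lies at the very end of the fingers, on their centre line; the grasp point (between the pads) lies 19 mm behind it; z points along the fingers, y is the line along which they close (so a half turn about z gives the same grasp; the last joint's range is limited). The gripper opens to 85 mm and grips with 20 to 120 N. Pads are 22 mm wide; open, the fingers measure 114 mm over their backs; the gripper's body (76 mm by 85 mm) begins 54 mm behind the grasp point. The pads swing forward as they close: fully open they stand 13 mm farther back than shut.
Start: joints at [-68.635, 21.967, 0.94, 78.501, -0.361, 79.538, -2.664], TCP at [263.783, 566.588, 231.279] pointing down, gripper open.
Joint ranges: [-169.22, 169.22], [-14.56, 117.87], [-87.37, 89.26], [10.42, 133.3], [-82.24, 262.24], [0.94, 117.77], [-172.7, 172.7]. Speed limits (degrees/s): [136.94, 136.94, 172.46, 172.46, 180, 180, 180].

## Interface

Orientations are given as [roll, pitch, yaw] about the fixed x, y, z axes, in that order (R = Rz(yaw) Ry(pitch) Rx(roll)).
In Python, from bench import sensors, vision, ticket, spotter gives the robot as it stands. The module is installed in compiled form; this text tells all that it offers.
- The arm moves only by the tool move_arm, never from a script. Its argument "commands" is one flat list of numbers, 7 for each row, row after row: the shift along the tool's x, y, z in mm, then the turn, a rotation vector about the tool's x, y, z in rad, then the finger opening in mm, from 0 to 85.4. In form: [x, y, z, rx, ry, rz, grip, x, y, z, rx, ry, rz, grip, ...]. A call has 1 to 10 rows; each row shifts and turns the commanded pose from where the row before left it, along the tool's axes as they then stand; what a row does not reach is not made up. A row lasts 1/8 s, in which the tool goes at most 62.5 mm and 10.7 degrees, less where a joint would pass 70% of its speed; a pose out of reach is approached as far as the arm can. A call with a gripper value outside its range is refused whole. The fingers move at their own pace and stop on an object; "squeeze" is the grip in N (left out, the last holds). Time passes only in rows, so rows that do not move let the fingers close. It gives the time, the measured TCP pose, the force, the opening and the grip force at its end, in the units of the state.
- sensors.get_state(): the state, without advancing time (a new reading comes with each control period).
- vision.grab_frame(name): name is "scene" or "top" or "wrist"; returns a dict with "pixels" (480x640x3 uint8, blue, green, red), "fx", "fy", "cx", "cy" (pixels), "T" (4x4, takes a point from camera to world coordinates). Camera axes: x right, y down, z forward; pixel columns grow to the right and rows downward; lengths in mm; the calibration is good to about 2 mm. A picture is of the moment at which its call begins. There is no depth.
- ticket.sign_off(): hands the job in; it is judged then, once.
Trained networks look in a picture, given as the dict that the camera call returned (one of the last four; its "shot" number tells which), for a name from the list of things; names that differ only in an ending like _2 or _b are one class to them, and where a whole thing is asked for, a point or a joint stands for the part that bears it (a point fixed in the world has none). Each returns a list of dicts, best first, with "score" (0 to 1); they miss things now and then, are a little off and sometimes report something else, mostly with a low value. They report only what shows in the picture. A call takes as long as a camera call. They do not tell look-alikes from the thing itself.
- spotter.spot_in(picture, target): "location" ([row, column] in pixels, amid what is visible of it).
- spotter.cut_out(picture, target): "pixels" (480x640 bool, what is visible of it) and "location" ([row, column] in pixels, amid what is visible of it).
- spotter.pinpoint(picture, target): "location" ([row, column] in pixels: a listed point, or the origin of a listed thing).
The state is a dict: "clock": time; "joint_positions": joint angles; "joint_velocities": joint speeds; "tau": joint torques, N m; "tcp_pos": TCP position; "ee_rot": TCP orientation; "contact_force": force on the tool from outside, world axes, zero at the start; "ft_torque": the same for the moment, N m; "gripper_width": opening from 0.0 (shut) to 1.0 (fully open); "gripper_force": force on a finger pad.
Only numpy, scipy, OpenCV 4.12 (cv2) and the standard library are available. Lean on these libraries where they do the work, as an engineer would, in place of code of your own. Each camera call takes 0.05 s, during which the arm holds its last target. There are 200 camera calls.

## Working session

There is one attempt and no reset: what is moved stays moved. The work goes in short steps, Python scripts to look and compute and a tool call to move; the robot and the scene stay as the last step left them, time stands still between calls to the robot, and variables do not carry over. Pictures are saved under pics/ and viewed, at most 14 in all, crops included, and the job is handed in when it is done.

Besides the shell and the picture viewer there is one more tool, called after "Request:" by a JSON object that holds its "fn" and its "kwargs", one argument or row to a line. move_arm: Moves the arm, as the interface text tells. Its arguments: {"type":"object","properties":{"commands":{"type":"array","items":{"type":"number"}},"squeeze":{"type":"number"}},"required":["commands"]}

```bash
mkdir -p pics; cat > h.py <<'E'
import numpy as np, cv2
from bench import sensors, vision, ticket, spotter
def ray(f,px,z):
    r,c=px; T=np.array(f["T"]); d=T[:3,:3]@np.array([(c-f["cx"])/f["fx"],(r-f["cy"])/f["fy"],1]); o=T[:3,3]
    return o+d*(z-o[2])/d[2]
E
python3 - <<'E'
from h import *
print(sensors.get_state())
for n in ("top","scene"):
    f=vision.grab_frame(n); cv2.imwrite(f"pics/{n}0.png",f["pixels"]); print(n,np.round(f["T"],3).tolist(),f["fx"])
    for t,z in (("amber_center",48),("green_center",48),("blue_center",48),("pink_center",48),("tag_amber",0),("tag_green",0),("tag_blue",0),("tag_pink",0),("stock_rack",0),("display_rack",0)):
        for d in spotter.pinpoint(f,t)[:3]:
            print(t,round(d["score"],2),np.round(d["location"],0),np.round(ray(f,d["location"],z)))
E
```

```text
{'clock': 0.0, 'joint_positions': array([-68.63323731,  22.01489823,   0.93953982,  78.56146639,
        -0.36129835,  79.5369802 ,  -2.66452985]), 'joint_velocities': array([ 0.09838105, -0.04397557,  0.04062128,  0.0429152 , -0.01021988,
        0.01667368,  0.01045316]), 'tau': array([-1.72691707e-04, -6.27594209e+01,  8.43983497e-01, -3.71824837e+01,
        1.65010494e-02,  1.41431834e-02, -3.67076098e-06]), 'tcp_pos': array([263.61496778, 566.13736605, 230.28164707]), 'ee_rot': array([-1.79889515e+02,  2.14575349e-03,  1.55031369e+02]), 'contact_force': array([-0.17675563, -0.232554  , -0.42638506]), 'ft_torque': array([-0.04391245, -0.00695024,  0.0026684 ]), 'gripper_force': 0.0, 'gripper_width': 0.9993097490418705}
top [[-0.018, -0.984, 0.178, 352.549], [-0.999, 0.012, -0.037, -4.236], [0.034, -0.179, -0.983, 1019.404], [0.0, 0.0, 0.0, 1.0]] 574.6272944845236
amber_center 0.85 [276. 234.] [452. 102.  48.]
green_center 0.89 [266. 322.] [465. -48.  48.]
blue_center 0.86 [269. 373.] [ 459. -135.   48.]
blue_center 0.62 [321. 338.] [372. -73.  48.]
pink_center 0.81 [268. 280.] [
[... 330 characters left out ...]
isplay_rack 0.53 [247. 240.] [507.  96.   0.]
scene [[0.454, 0.584, -0.672, 1039.104], [0.891, -0.305, 0.336, -287.582], [-0.009, -0.752, -0.659, 574.915], [0.0, 0.0, 0.0, 1.0]] 546.9450778968559
amber_center 0.85 [193. 366.] [451.  98.  48.]
amber_center 0.51 [267. 301.] [552. -67.  48.]
green_center 0.63 [223. 282.] [456. -52.  48.]
blue_center 0.64 [201. 253.] [385. -70.  48.]
blue_center 0.61 [242. 233.] [ 461. -132.   48.]
pink_center 0.63 [211. 328.] [462.  24.  48.]
tag_amber 0.72 [236. 380.] [503.  95.   0.]
tag_green 0.55 [264. 299.] [501. -47.   0.]
tag_pink 0.57 [250. 344.] [506.  28.   0.]
stock_rack 0.76 [237. 301.] [448. -18.   0.]
display_rack 0.72 [295. 439.] [649. 102.   0.]
```

View pics/top0.png

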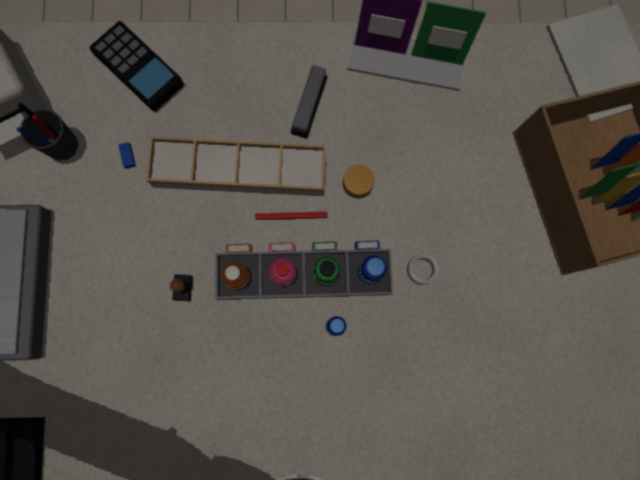

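View pics/scene0.png

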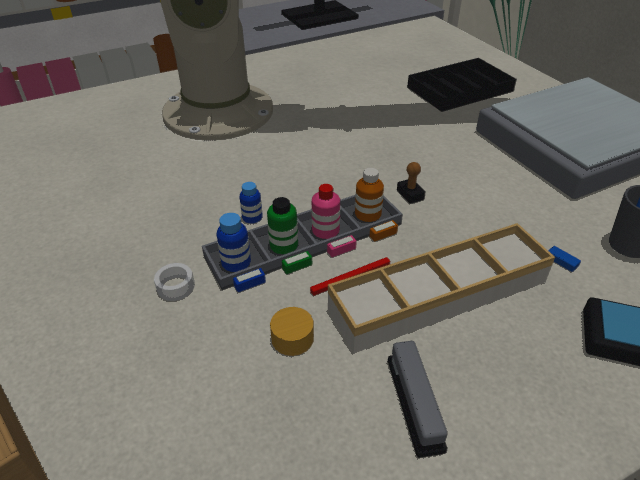

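The row on the stock rack, left to right, is amber (276,234), pink (268,280), green (266,322), blue (269,373) in top. The tags stand beside them in the same order.

Could be mistaken for the targets:
- The small blue bottle outside the rack at top (321,338), scene (201,253), against the large blue one in the rack at top (269,373), scene (242,233). I choose the one in the rack.
- The orange lid at top (180,358), which is not amber.
- The tags themselves.

Next I measure the racks and crop the blue pair.

```bash
python3 - <<'E'
from h import *
f=vision.grab_frame("top"); s=vision.grab_frame("scene")
cv2.imwrite("pics/crop.png",cv2.resize(s["pixels"][160:360,180:560],None,fx=2,fy=2,interpolation=3))
for n,z in (("stock_rack",22),("display_rack",50)):
    for g,nm in ((f,"top"),(s,"scene")):
        for d in spotter.cut_out(g,n)[:2]:
            m=np.argwhere(d["pixels"]); r=cv2.minAreaRect(np.array([ray(g,p,z)[:2] for p in m],np.float32))
            print(n,nm,round(d["score"],2),len(m),np.round(r[0]),np.round(r[1]),round(r[2],1))
E
```

```text
stock_rack top 0.64 5700 [456. -17.] [ 81. 308.] 0.6
stock_rack scene 0.91 4211 [467. -17.] [101. 313.] 0.5
display_rack top 0.6 8794 [643.  98.] [307.  94.] 85.9
display_rack scene 0.82 14943 [665.  90.] [327. 114.] 86.6
```

View pics/crop.png

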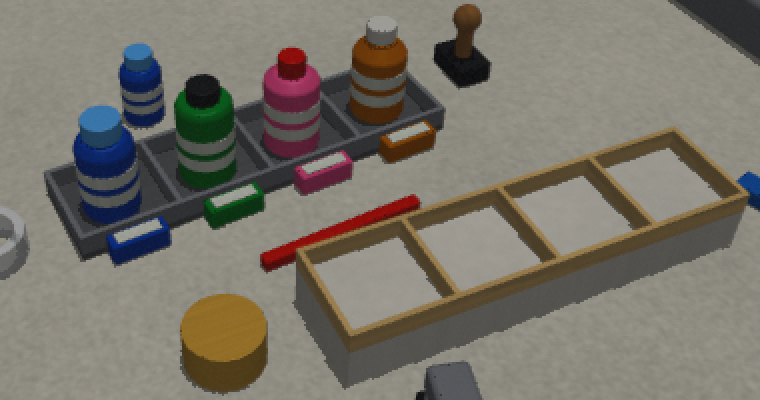

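The crop confirms that the larger blue bottle is the one in the rack, beside the blue tag. The small one stands outside, behind the rack. The display rack is turned about -4 degrees. I now turn the tool to yaw 90 and move over the display rack.

Request:
{"fn": "move_arm", "kwargs": {
  "commands": [0,0,-10,0,0,0.162,85,0,0,-10,0,0,0.162,85,0,0,-10,0,0,0.162,85,0,0,-10,0,0,0.162,85,0,0,-10,0,0,0.162,85,0,0,-10,0,0,0.162,85,0,0,-10,0,0,0.162,85,-40,35,0,0,0,0,85,-45,40,0,0,0,0,85,-45,40,0,0,0,0,85],
  "squeeze": 40
}}

```text
clock: 2.65
tcp_pos: [379.9, 435.3, 301.4]
ee_rot: [180.0, -0.0, 90.1]
contact_force: [-0.1, 0.3, -0.1]
gripper_width: 0.995
gripper_force: 0.0
```

Request:
{"fn": "move_arm", "kwargs": {
  "commands": [-48,31,0,0,0,0,85,-48,31,0,0,0,0,85,-48,31,0,0,0,0,85,-48,31,0,0,0,0,85,-48,31,0,0,0,0,85,-48,31,0,0,0,0,85,-48,31,0,0,0,0,85,0,0,0,0,0,0,85]
}}

```text
clock: 3.65
tcp_pos: [597.9, 94.4, 301.2]
ee_rot: [180.0, 0.2, 89.5]
contact_force: [0.6, 0.6, 0.5]
gripper_width: 0.992
gripper_force: 0.0
```

```bash
python3 - <<'E'
from h import *
f=vision.grab_frame("wrist"); cv2.imwrite("pics/w1.png",f["pixels"]); print(np.round(f["T"],2).tolist(),f["fx"],sensors.get_state()["tcp_pos"])
for n,z in (("display_rack",50),("stock_rack",22)):
    for d in spotter.cut_out(f,n)[:2]:
        m=np.argwhere(d["pixels"]); r=cv2.minAreaRect(np.array([ray(f,p,z)[:2] for p in m],np.float32))
        print(n,round(d["score"],2),np.round(r[0]),np.round(r[1]),round(r[2],1))
E
```

```text
[[1.0, -0.01, -0.0, 598.67], [-0.01, -0.96, -0.27, 161.48], [0.0, 0.27, -0.96, 443.14], [0.0, 0.0, 0.0, 1.0]] 341.35415775834804 [597.04257552  97.87121719 301.12577106]
display_rack 0.96 [649.  97.] [309.  82.] 86.4
stock_rack 0.74 [460. -16.] [ 85. 309.] 0.5
```

View pics/w1.png

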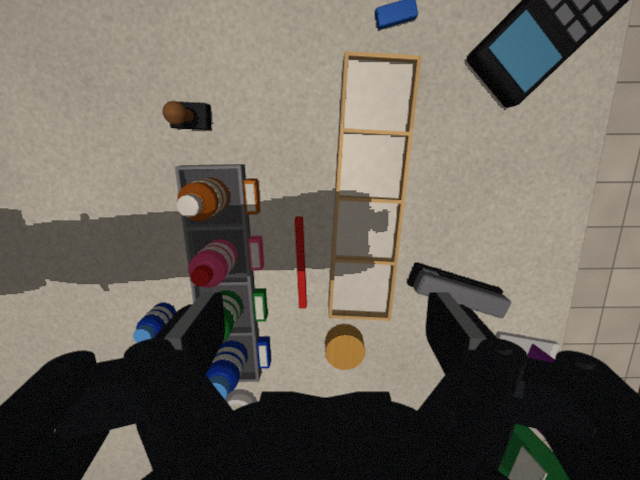

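The wrist view shows the display rack at columns 330-420 and the stock rack at 180-258, and agrees with the top camera. Display rack centre is (649.5, 97.5) with yaw -3.8 degrees, which puts the bays -114, -38, 38 and 114 at (642,-16), (647,60), (652,135) and (657,211). I go to amber first.

Request:
{"fn": "move_arm", "kwargs": {
  "commands": [1,-36,35,0,0,0,75,1,-36,35,0,0,0,75,0,-37,35,0,0,0,75,0,-37,30,0,0,0,75,0,0,0,0,0,0,75]
}}

```text
clock: 4.42
tcp_pos: [445.0, 104.0, 163.4]
ee_rot: [-179.6, 0.0, 90.3]
contact_force: [0.5, -0.2, 0.2]
gripper_width: 0.876
gripper_force: 0.0
```

```bash
python3 - <<'E'
from h import *
f=vision.grab_frame("wrist"); cv2.imwrite("pics/w2.png",f["pixels"]); print(sensors.get_state()["tcp_pos"])
for n in ("amber","pink","green","blue"):
    for d in spotter.pinpoint(f,n+"_center")[:2]: print(n,round(d["score"],2),np.round(d["location"]),np.round(ray(f,d["location"],48)))
E
```

```text
[448.07989115 104.30734927 165.59001784]
amber 0.59 [244. 335.] [452.  95.  48.]
pink 0.71 [330. 339.] [457.  19.  48.]
green 0.79 [403. 340.] [459. -55.  48.]
blue 0.76 [406. 243.] [371. -60.  48.]
```

View pics/w2.png

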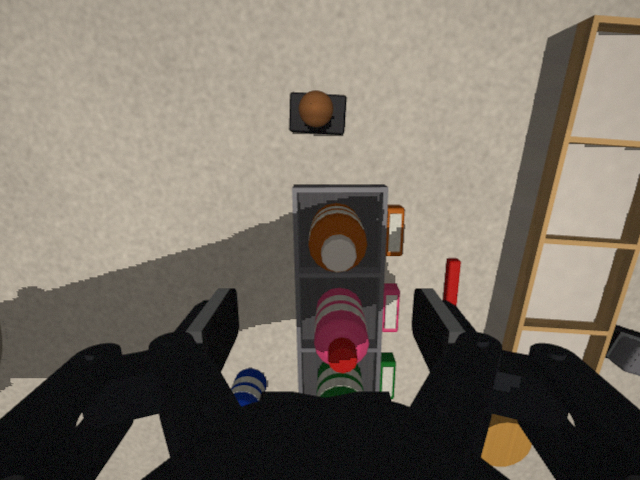

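The wrist view shows amber in its end bay (244,335), with the fingers open on either side of it along x. All estimates put amber at about (452,98). I descend on it.

Request:
{"fn": "move_arm", "kwargs": {
  "commands": [-5,4,20,0,0,0,75,0,0,35,0,0,0,75,0,0,35,0,0,0,75,0,0,28,0,0,0,75,0,0,14,0,0,0,75,0,0,5,0,0,0,75,0,0,0,0,0,0,75,0,0,0,0,0,0,75]
}}

```text
clock: 5.68
tcp_pos: [455.1, 98.0, 30.2]
ee_rot: [179.9, -0.0, 90.1]
contact_force: [0.3, -0.7, -0.5]
gripper_width: 0.878
gripper_force: 0.0
```

Request:
{"fn": "move_arm", "kwargs": {
  "commands": [0,-2,0,0,0,0,30,0,0,0,0,0,0,30,0,0,0,0,0,0,30,0,0,0,0,0,0,30,0,0,0,0,0,0,30,0,0,0,0,0,0,30],
  "squeeze": 40
}}

```text
clock: 6.42
tcp_pos: [452.5, 98.0, 29.9]
ee_rot: [180.0, -0.0, 90.1]
contact_force: [-1.2, -0.9, 6.3]
gripper_width: 0.503
gripper_force: 40.0
```

Request:
{"fn": "move_arm", "kwargs": {
  "commands": [0,0,-10,0,0,0,30,0,0,-30,0,0,0,30,0,0,-40,0,0,0,30,0,0,-40,0,0,0,30,0,0,-15,0,0,0,30,-23,38,0,0,0,0,30,-23,38,0,0,0,0,30,-23,38,0,0,0,0,30,-23,38,0,0,0,0,30,-22,38,0,0,0,0,30]
}}

```text
clock: 7.68
tcp_pos: [643.0, -16.6, 163.0]
ee_rot: [-179.9, 0.0, 90.1]
contact_force: [-0.2, 0.3, -1.4]
gripper_width: 0.502
gripper_force: 41.2
```

Request:
{"fn": "move_arm", "kwargs": {
  "commands": [0,0,20,0,0,0.033,30,0,0,30,0,0,0.033,30,0,0,25,0,0,0,30,0,0,15,0,0,0,30,0,0,0,0,0,0,30]
}}

```text
clock: 8.3
tcp_pos: [641.3, -15.9, 72.8]
ee_rot: [-179.8, 0.0, 86.3]
contact_force: [-0.9, 0.5, -1.3]
gripper_width: 0.501
gripper_force: 41.5
```

```bash
python3 - <<'E'
from h import *
s=vision.grab_frame("scene"); t=vision.grab_frame("top")
a=cv2.resize(s["pixels"][170:370,280:580],(600,400)); b=cv2.resize(t["pixels"][120:320,130:430],(600,400))
cv2.imwrite("pics/p1.png",cv2.resize(np.vstack([a,b]),(450,600))); print(sensors.get_state()["tcp_pos"])
E
```

```text
[642.80749861 -16.1305944   74.99247106]
```

View pics/p1.png

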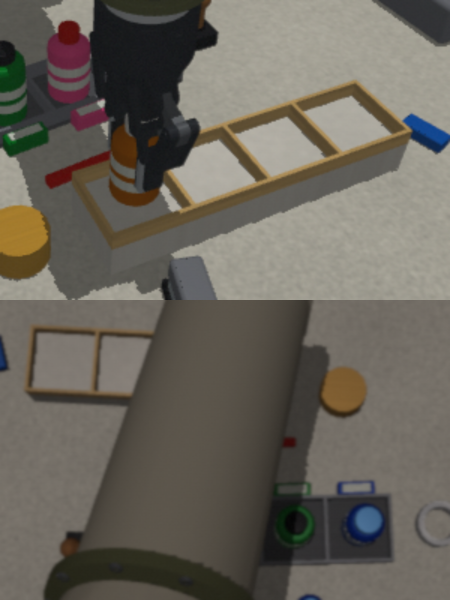

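Request:
{"fn": "move_arm", "kwargs": {
  "commands": [0,0,8,0,0,0,30,0,0,4,0,0,0,30,0,0,0,0,0,0,30]
}}

```text
clock: 8.78
tcp_pos: [642.1, -15.9, 61.9]
ee_rot: [-180.0, 0.0, 86.3]
contact_force: [0.4, -0.7, -1.4]
gripper_width: 0.505
gripper_force: 41.5
```

The picture shows amber upright over the right-end bay and well centred. I lower it to the floor, watching the force.

Request:
{"fn": "move_arm", "kwargs": {
  "commands": [0,0,2,0,0,0,30,0,0,1,0,0,0,30,0,0,0.5,0,0,0,30,0,0,0,0,0,0,30]
}}

```text
clock: 9.28
tcp_pos: [642.4, -16.0, 58.8]
ee_rot: [-180.0, 0.0, 86.3]
contact_force: [0.1, -0.4, -1.1]
gripper_width: 0.503
gripper_force: 41.5
```

Request:
{"fn": "move_arm", "kwargs": {
  "commands": [0,0,0.7,0,0,0,30,0,0,0.7,0,0,0,30,0,0,0,0,0,0,30]
}}

```text
clock: 9.65
tcp_pos: [642.5, -16.0, 58.1]
ee_rot: [180.0, -0.0, 86.3]
contact_force: [-2.9, -0.5, 5.6]
gripper_width: 0.501
gripper_force: 42.0
```

Contact at z 58.1, as predicted. I open and rise.

Request:
{"fn": "move_arm", "kwargs": {
  "commands": [0,0,-0.5,0,0,0,50,0,0,0,0,0,0,60,0,0,0,0,0,0,75,0,0,0,0,0,0,75,0,0,-20,0,0,0,75,0,0,-40,0,0,0,75,0,0,-50,0,0,0,75]
}}

```text
clock: 10.52
tcp_pos: [642.0, -16.1, 169.7]
ee_rot: [-180.0, 0.0, 86.3]
contact_force: [0.5, -0.0, 0.3]
gripper_width: 0.883
gripper_force: 0.0
```

Request:
{"fn": "move_arm", "kwargs": {
  "commands": [0,0,0,0,0,-0.065,75,9.5,-45,0,0,0,0,75,9.5,-45,0,0,0,0,75,9.5,-45,0,0,0,0,75,9.5,-46,0,0,0,0,75,0,0,20,0,0,0,75,0,0,40,0,0,0,75,0,0,0,0,0,0,75]
}}

```text
clock: 11.52
tcp_pos: [459.8, 21.6, 107.2]
ee_rot: [-179.8, 0.0, 90.0]
contact_force: [0.9, -0.8, 1.0]
gripper_width: 0.882
gripper_force: 0.0
```

Request:
{"fn": "move_arm", "kwargs": {
  "commands": [0,0,30,0,0,0,75,0,0,30,0,0,0,75,0,0,17,0,0,0,75,0,0,3,0,0,0,75,0,0,0,0,0,0,75,0,0,0,0,0,0,30,0,0,0,0,0,0,30,0,0,0,0,0,0,30,0,0,0,0,0,0,30,0,0,0,0,0,0,30]
}}

```text
clock: 12.78
tcp_pos: [462.0, 22.1, 29.0]
ee_rot: [179.9, -0.0, 90.0]
contact_force: [-2.1, -0.2, 8.8]
gripper_width: 0.507
gripper_force: 39.7
```

Request:
{"fn": "move_arm", "kwargs": {
  "commands": [0,0,-10,0,0,0,30,0,0,-30,0,0,0,30,0,0,-40,0,0,0,30,0,0,-40,0,0,0,30,0,0,-15,0,0,0,30,7.5,37,0,0,0,0,30,7.5,37,0,0,0,0,30,7.5,37,0,0,0,0,30,7.5,37,0,0,0,0,30,7.5,37,0,0,0,0,30]
}}

```text
clock: 14.02
tcp_pos: [647.0, 59.9, 161.9]
ee_rot: [-179.9, 0.0, 90.0]
contact_force: [-0.2, -0.2, -0.5]
gripper_width: 0.507
gripper_force: 41.0
```

Request:
{"fn": "move_arm", "kwargs": {
  "commands": [0,0,20,0,0,0.033,30,0,0,30,0,0,0.033,30,0,0,25,0,0,0,30,0,0,15,0,0,0,30,0,0,10,0,0,0,30,0,0,4,0,0,0,30,0,0,0,0,0,0,30]
}}

```text
clock: 14.9
tcp_pos: [646.6, 59.5, 59.3]
ee_rot: [180.0, -0.0, 86.2]
contact_force: [-0.5, -0.4, -0.5]
gripper_width: 0.505
gripper_force: 41.1
```

Request:
{"fn": "move_arm", "kwargs": {
  "commands": [0,0,1,0,0,0,30,0,0,0.7,0,0,0,30,0,0,0,0,0,0,30]
}}

```text
clock: 15.28
tcp_pos: [646.5, 59.5, 57.4]
ee_rot: [180.0, -0.0, 86.2]
contact_force: [-0.3, -0.4, -1.3]
gripper_width: 0.509
gripper_force: 41.1
```

Request:
{"fn": "move_arm", "kwargs": {
  "commands": [0,0,0.7,0,0,0,30,0,0,0.5,0,0,0,30,0,0,0,0,0,0,30]
}}

```text
clock: 15.65
tcp_pos: [646.5, 59.5, 57.0]
ee_rot: [180.0, -0.0, 86.2]
contact_force: [-4.3, -0.0, 6.8]
gripper_width: 0.507
gripper_force: 41.9
```

Request:
{"fn": "move_arm", "kwargs": {
  "commands": [0,0,-0.5,0,0,0,50,0,0,0,0,0,0,60,0,0,0,0,0,0,75,0,0,0,0,0,0,75,0,0,-20,0,0,0,75,0,0,-40,0,0,0,75,0,0,-50,0,0,0,75,0,0,0,0,0,-0.065,75]
}}

```text
clock: 16.65
tcp_pos: [649.3, 59.0, 173.3]
ee_rot: [179.5, -0.1, 90.0]
contact_force: [0.1, -0.5, -0.7]
gripper_width: 0.879
gripper_force: 0.0
```

Request:
{"fn": "move_arm", "kwargs": {
  "commands": [-28,-46.5,0,0,0,0,75,-28,-46.5,0,0,0,0,75,-28,-46.5,0,0,0,0,75,-28,-46.5,0,0,0,0,75,0,0,20,0,0,0,75,0,0,38,0,0,0,75,0,0,0,0,0,0,75]
}}

```text
clock: 17.52
tcp_pos: [458.8, -52.5, 107.9]
ee_rot: [-179.8, 0.0, 89.9]
contact_force: [-0.9, -0.0, 0.1]
gripper_width: 0.877
gripper_force: 0.0
```

Request:
{"fn": "move_arm", "kwargs": {
  "commands": [0,0,30,0,0,0,75,0,0,30,0,0,0,75,0,0,17,0,0,0,75,0,0,3,0,0,0,75,0,0,0,0,0,0,75,0,0,0,0,0,0,30,0,0,0,0,0,0,30,0,0,0,0,0,0,30,0,0,0,0,0,0,30,0,0,0,0,0,0,30]
}}

```text
clock: 18.77
tcp_pos: [460.9, -52.3, 29.4]
ee_rot: [179.9, -0.0, 89.9]
contact_force: [-1.2, 0.7, 6.0]
gripper_width: 0.502
gripper_force: 39.9
```

Request:
{"fn": "move_arm", "kwargs": {
  "commands": [0,0,-10,0,0,0,30,0,0,-30,0,0,0,30,0,0,-40,0,0,0,30,0,0,-45,0,0,0,30,0,0,-20,0,0,0,30,37.5,38,0,0,0,0,30,37.5,38,0,0,0,0,30,37.5,38,0,0,0,0,30,37.5,38,0,0,0,0,30,37.5,39,0,0,0,0,30]
}}

```text
clock: 20.02
tcp_pos: [652.4, 136.4, 174.1]
ee_rot: [180.0, 0.0, 90.0]
contact_force: [0.6, -0.2, -0.5]
gripper_width: 0.501
gripper_force: 41.0
```

Request:
{"fn": "move_arm", "kwargs": {
  "commands": [0,0,20,0,0,0.033,30,0,0,30,0,0,0.033,30,0,0,30,0,0,0,30,0,0,20,0,0,0,30,0,0,10,0,0,0,30,0,0,4,0,0,0,30,0,0,0,0,0,0,30]
}}

```text
clock: 20.9
tcp_pos: [651.9, 135.0, 60.2]
ee_rot: [179.9, -0.0, 86.2]
contact_force: [0.6, -0.1, -0.2]
gripper_width: 0.507
gripper_force: 41.2
```

Request:
{"fn": "move_arm", "kwargs": {
  "commands": [0,0,1,0,0,0,30,0,0,1,0,0,0,30,0,0,0.6,0,0,0,30,0,0,0,0,0,0,30]
}}

```text
clock: 21.4
tcp_pos: [651.7, 135.0, 57.5]
ee_rot: [180.0, -0.0, 86.2]
contact_force: [-2.3, 0.2, 4.4]
gripper_width: 0.501
gripper_force: 41.6
```

Request:
{"fn": "move_arm", "kwargs": {
  "commands": [0,0,-0.5,0,0,0,50,0,0,0,0,0,0,60,0,0,0,0,0,0,75,0,0,0,0,0,0,75,0,0,-20,0,0,0,75,0,0,-40,0,0,0,75,0,0,-50,0,0,0,75,0,0,0,0,0,-0.065,75]
}}

```text
clock: 22.4
tcp_pos: [654.4, 134.8, 174.4]
ee_rot: [179.4, -0.1, 89.9]
contact_force: [0.3, -1.2, -0.3]
gripper_width: 0.878
gripper_force: 0.0
```

Request:
{"fn": "move_arm", "kwargs": {
  "commands": [-45,-32,0,0,0,0,75,-45,-32,0,0,0,0,75,-45,-32,0,0,0,0,75,-45,-32,0,0,0,0,75,-45,-32,0,0,0,0,75,-44,-32,0,0,0,0,75,0,0,20,0,0,0,75,0,0,38,0,0,0,75,0,0,0,0,0,0,75]
}}

```text
clock: 23.52
tcp_pos: [457.4, -133.6, 108.7]
ee_rot: [-179.8, -0.0, 89.8]
contact_force: [0.1, 0.6, 0.0]
gripper_width: 0.877
gripper_force: 0.0
```

Request:
{"fn": "move_arm", "kwargs": {
  "commands": [0,0,30,0,0,0,75,0,0,30,0,0,0,75,0,0,17,0,0,0,75,0,0,3,0,0,0,75,0,0,0,0,0,0,75,0,0,0,0,0,0,30,0,0,0,0,0,0,30,0,0,0,0,0,0,30,0,0,0,0,0,0,30,0,0,0,0,0,0,30]
}}

```text
clock: 24.78
tcp_pos: [459.5, -133.7, 30.4]
ee_rot: [179.9, -0.0, 89.9]
contact_force: [-2.0, 1.0, 7.6]
gripper_width: 0.508
gripper_force: 39.8
```

Request:
{"fn": "move_arm", "kwargs": {
  "commands": [0,0,-10,0,0,0,30,0,0,-30,0,0,0,30,0,0,-40,0,0,0,30,0,0,-45,0,0,0,30,0,0,-20,0,0,0,30,43,24.5,0,0,0,0,30,43,24.5,0,0,0,0,30,43,24.5,0,0,0,0,30,43,24.5,0,0,0,0,30,43,24.5,0,0,0,0,30]
}}

```text
clock: 26.02
tcp_pos: [582.3, 82.4, 174.9]
ee_rot: [180.0, 0.0, 89.9]
contact_force: [1.4, -1.2, -0.4]
gripper_width: 0.508
gripper_force: 41.1
```

Request:
{"fn": "move_arm", "kwargs": {
  "commands": [43,24.5,0,0,0,0,30,43,24.5,0,0,0,0,30,44,25,0,0,0,0,30,0,0,20,0,0,0.033,30,0,0,30,0,0,0.033,30,0,0,30,0,0,0,30,0,0,15,0,0,0,30,0,0,0,0,0,0,30]
}}

```text
clock: 27.02
tcp_pos: [655.3, 210.5, 78.5]
ee_rot: [-179.9, 0.1, 86.1]
contact_force: [0.8, 0.8, -0.7]
gripper_width: 0.502
gripper_force: 41.3
```

Request:
{"fn": "move_arm", "kwargs": {
  "commands": [0,0,14,0,0,0,30,0,0,4,0,0,0,30,0,0,1,0,0,0,30,0,0,0,0,0,0,30]
}}

```text
clock: 27.52
tcp_pos: [656.3, 211.0, 60.7]
ee_rot: [180.0, -0.0, 86.1]
contact_force: [-0.3, 0.0, -1.7]
gripper_width: 0.502
gripper_force: 41.3
```

Request:
{"fn": "move_arm", "kwargs": {
  "commands": [0,0,1,0,0,0,30,0,0,0.8,0,0,0,30,0,0,0.6,0,0,0,30,0,0,0,0,0,0,30]
}}

```text
clock: 28.02
tcp_pos: [656.2, 211.0, 58.5]
ee_rot: [180.0, -0.0, 86.1]
contact_force: [-1.6, -0.5, 4.9]
gripper_width: 0.501
gripper_force: 41.7
```

Blue is on the floor. I release, rise and back away.

Request:
{"fn": "move_arm", "kwargs": {
  "commands": [0,0,-0.5,0,0,0,50,0,0,0,0,0,0,60,0,0,0,0,0,0,75,0,0,0,0,0,0,75,0,0,-20,0,0,0,75,0,0,-40,0,0,0,75,0,0,-50,0,0,0,75,20,-40,-20,0,0,0,75,20,-45,-20,0,0,0,75,20,-45,0,0,0,0,75]
}}

```text
clock: 29.28
tcp_pos: [530.6, 280.4, 212.1]
ee_rot: [179.8, -0.2, 86.1]
contact_force: [0.5, 0.9, 0.8]
gripper_width: 0.878
gripper_force: 0.0
```

Request:
{"fn": "move_arm", "kwargs": {
  "commands": [45,-35,0,0,0,0,75,45,-35,0,0,0,0,75,45,-35,0,0,0,0,75,45,-20,0,0,0,0,75,0,0,0,0,0,0,75,0,0,0,0,0,0,75]
}}

```text
clock: 30.02
tcp_pos: [418.8, 467.1, 209.5]
ee_rot: [179.9, -0.0, 86.1]
contact_force: [-0.0, -1.0, 0.3]
gripper_width: 0.878
gripper_force: 0.0
```

```bash
python3 - <<'E'
from h import *
s=vision.grab_frame("scene"); t=vision.grab_frame("top")
cv2.imwrite("pics/f.png",cv2.resize(np.vstack([cv2.resize(s["pixels"][130:380,200:600],(640,400)),cv2.resize(t["pixels"][80:330,100:500],(640,400))]),(480,600)))
print(sensors.get_state()["tcp_pos"])
th=np.deg2rad(-3.8);R=np.array([[np.cos(th),np.sin(th)],[-np.sin(th),np.cos(th)]])
for g in (s,t):
  for n in ("amber","pink","green","blue"):
    for d in spotter.pinpoint(g,n+"_center")[:2]: print(n,round(d["score"],2),np.round(R@(ray(g,d["location"],76)[:2]-[649.5,97.5])))
E
```

```text
[419.4862144  466.15830634 209.42828321]
amber 0.74 [   1. -111.]
pink 0.72 [  3. -35.]
pink 0.25 [ -1. 117.]
green 0.66 [-1. 36.]
blue 0.91 [ -2. 115.]
blue 0.59 [-221. -198.]
amber 0.7 [   1. -111.]
amber 0.31 [ -2. -35.]
pink 0.78 [  4. -38.]
green 0.86 [ 6. 41.]
blue 0.66 [ -1. 111.]
blue 0.66 [-270. -184.]
```

View pics/f.png

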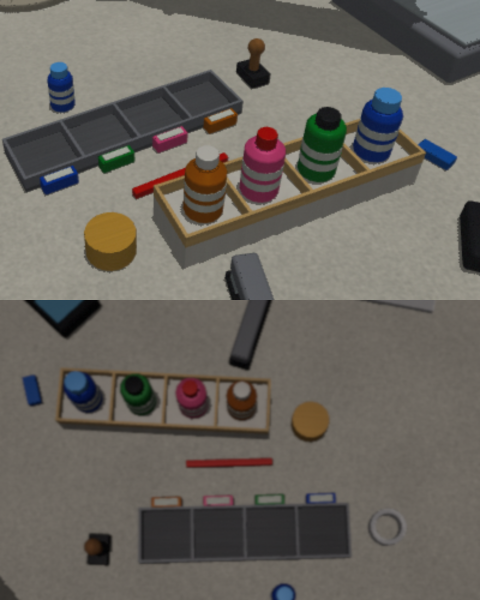

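All four bottles stand upright and centred in their bays in reverse order. The stock rack is empty and the arm is clear.

```bash
python3 -c "
from bench import ticket
print(ticket.sign_off())"
```

```text
the job is handed in; nothing more can be done
None
```

All four bottles stand upright on the display rack in reverse order (from the left: blue, green, pink, amber); the last pictures put each within about 6 mm of its bay centre, and I handed the job in at about 30 s, though sign-off returned no verdict.

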